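# Twist-lock the refill canister into the gummed-tape machine

## Task

The refill canister lies on its side in the wooden cradle. First stand it upright on its foot on the cork mat and let go of it. Then pick it up again (the orange bar on top is its grip), lower it fully into the round dock of the blue tape machine with its two lugs through the yellow-marked openings, twist it a quarter turn clockwise (seen from above) until the spring catches click behind the lugs at the red marks, and let go, leaving it locked there without shifting or tipping the tape roll, parcel, pen pot or glue bottle.

Things in the scene. Friction and masses are not known exactly. Their poses are not given: they have to be found in the camera images.
- canister_center (a point): Centre, half-way up, of the loose white refill canister with a green band, 120 mm tall, 0.2 to 0.45 kg. z runs from foot to top. Body: solid, round, 52 mm in diameter, z -60 to +26 mm. It looks the same after a half turn about z. It starts lying level in the cradle, axis 55 mm above the table, top towards the robot, y level.
- canister_bar (a point): Centre of the orange grip bar that stands on the canister's flat top: 46 mm long (along the canister's y), 14 mm thick (along its x), 34 mm tall; this point is 43 mm above the canister's centre along its z. Same axes as the canister.
- canister_foot (a point): Centre of the canister's underside, same axes. Two orange lugs, upright round pins 18 mm in diameter, stand out from the body on its +y and -y sides to 35 mm from the axis, 3 to 13 mm above the foot.
- cradle: Fixed wooden cradle: two V saddles on a base plate 86 x 50 mm. Origin at table level under the middle of the lying canister, which lies along the cradle's x, foot at +x. The saddles touch it 18 to 26 and 76 to 84 mm from its foot, are 56 mm wide in all and stay 12 mm or more below its axis; between them its sides are free.
- dock_seat (a point): Centre of the floor of the round dock of the fixed grey and blue tape machine, 20 mm above the table; z up. The canister's foot rests on it. A collar of 75 mm inner diameter stands 22 mm high round it. The machine's blue housing is on the dock's +x side, 65 to 145 mm from the dock's axis, 110 mm wide, 74 mm tall.
- dock_opening (a point): Middle of the +x one of two yellow-marked openings, on the dock's +x and -x sides, each about 70 degrees wide, between the collar's two lips (16 to 22 mm above the floor, 57 mm apart). The lugs go down through them: canister y along dock x, either way round. Same axes as the dock.
- dock_lock (a point): Red mark on the lip at the dock's -y side (another at +y). From the openings the lugs slide clockwise, seen from above, under the lips to end stops at about 92 degrees: locked means canister y parallel to dock y, either way round. The other way it is blocked after about 17 degrees. Same axes as the dock.
- catch (a joint): Spring catch at one lug's path (a like one serves the other lug): a brass ball pin in the collar wall 20 degrees before the end of the turn, orange knob outside. Travel outward in m, 0 at rest; a passing lug pushes it out about 0.003 (under 0.5 N m of twist in all), and it springs back to 0 behind the lug at about 87 degrees of turn: the click.
- mat: Fixed square cork mat, 120 x 120 mm and 3 mm thick, lying on the table; origin at the centre of its underside.
- tape_roll: Bystander: loose roll of brown tape lying flat, 80 mm in diameter, 48 mm tall; origin at the centre of its underside.
- parcel: Bystander: loose small carton 75 x 60 x 55 mm (x, y, z); origin at the centre of its underside.
- pen_pot: Bystander: loose dark pot of pens, 68 mm in diameter, 122 mm tall with pens; origin at the centre of its underside.
- glue_bottle: Bystander: loose white bottle with red cap, 60 mm in diameter, 115 mm tall; origin at the centre of its underside.
Mind the look-alikes: they are no part of the job. Of the things like the mat, leave any that is black; of the rest the smaller one is meant.

How it is judged:
By the outcome, as a careful person would: the job done as asked, in the order asked, and still so for the second after the job is handed in, with the robot touching nothing.
It also fails if it takes over 72 s, if anything falls off the work surface, if the arm or the gripper's body presses on something with over 40 N, if the wrist force passes 120 N, or if a joint passes its speed limit or range.

## Robot

A 6-joint arm with a two-finger parallel gripper is mounted at the origin on the work surface. World frame = base frame: x ahead of the robot, y to its left, z up, the work surface at z = 0. Lengths are in m, angles in rad, forces in N, time in s.
With the tool pointing down it reaches from about 0.35 to 0.85 m from the base axis. Payload 8.1 kg.
Tool frame: the origin (TCP) lies at the very end of the fingers, on their centre line; the grasp point (between the pads) lies 19 mm behind it; z points along the fingers, y is the direction in which the jaws open and shut (so a half turn about z gives the same grasp; the last joint's range is limited). The gripper opens to 93 mm and grips with 3 to 60 N. Pads are 15 mm wide; open, the fingers measure 128 mm over their backs; the gripper's body (75 mm by 188 mm) begins 65 mm behind the grasp point.
Start: joints at [-1.294, 0.13, 1.488, -0, 1.523, -0.085], TCP at [0.212, -0.561, 0.219] pointing down, gripper open.
Joint ranges: [-2.96, 2.96], [-0.89, 2.26], [0.02, 2.5], [-1.34, 4.48], [0, 2.73], [-2.66, 2.66]. Speed limits (rad/s): [2.39, 2.39, 2.79, 3.14, 3.14, 3.14].

## Interface

Orientations are given as a rotation vector (axis times angle).
In Python, from plant import * gives the robot as it stands.
- The arm moves only by the tool apply_moves, never from a script. Its argument "commands" is one flat list of numbers, 7 for each row, row after row: the shift along the world's x, y, z in cm, then the turn, a rotation vector about the world's x, y, z in rad, then the finger opening in cm, from 0 to 9.3. A call has 1 to 8 rows; each row shifts and turns the pose as measured when the row begins; what a row does not reach is not made up. A row lasts 1/8 s, in which the tool goes at most 62.5 mm and 10.7 degrees, less where a joint would pass 70% of its speed; a pose out of reach is approached as far as the arm can. A call with a gripper value outside its range is refused whole. The fingers move at their own pace and stop on an object; "squeeze" is the grip in N (left out, the last holds). Time passes only in rows, so rows that do not move let the fingers close. It gives the time, the measured TCP pose, the force and the opening at its end, in the units of the state.
- read_state(): the state, without advancing time (a new reading comes with each control period).
- read_camera(name): name is "scene" or "top" or "wrist"; returns (picture, depth): 420x560x3 uint8, blue, green, red; 420x560 float32, m along the optical axis (not along the pixel's ray), 0 where there is no reading.
- camera_model(name): a dict with "intrinsics" (3x3 intrinsics, pixels), "dist_coeffs" ([k1, k2, p1, p2, k3] as OpenCV has them; the pictures are not rectified), "R" (3x3) and "t" (3): a world point X has camera coordinates R X + t. Camera axes: x right, y down, z forward; pixel columns grow to the right and rows downward; lengths in m; the calibration is good to about 2 mm. A picture is of the moment at which its call begins: read the wrist's pose just before it. camera_model takes no time and is no camera call; for the wrist camera it gives the pose at the moment of the call.
- close_job(): hands the job in, once; it reports no verdict.
Trained networks look in the newest picture that a camera, given by its name, has taken for a name from the list of things; names that differ only in an ending like _2 or _b are one class to them, and where a whole thing is asked for, a point or a joint stands for the part that bears it (a point fixed in the world has none). Each returns a list of dicts, best first, with "conf" (0 to 1); they miss things now and then, are a little off and sometimes report something else, mostly with a low value. They report only what shows in the picture. A call takes as long as a camera call. They do not tell look-alikes from the thing itself.
- find_in(query, camera): "point" ([x, y, z] in m, in the coordinates of the camera as it stood for that picture, good to about 4 mm: the middle of the surface that is visible of it).
- cut_out(query, camera): "mask" (420x560 bool, what is visible of it).
- spot_point(query, camera): "point" ([x, y, z] in m, in the coordinates of the camera as it stood for that picture, good to about 4 mm: a listed point, or the origin of a listed thing).
The state is a dict: "t": time; "q": joint angles; "dq": joint speeds; "joint_torque": joint torques, N m; "tool_pos": TCP position; "orientation": TCP orientation; "force": force on the tool from outside, world axes, zero at the start; "wrist_torque": the same for the moment, N m; "opening": finger opening in m.
Only numpy, scipy, OpenCV 4.12 (cv2) and the standard library are available. Lean on these libraries where they do the work, as an engineer would, in place of code of your own. Each camera call takes 0.05 s, during which the arm holds its last target. There are 200 camera calls.

## Working session

There is one attempt and no reset: what is moved stays moved. The work goes in short steps, Python scripts to look and compute and a tool call to move; the robot and the scene stay as the last step left them, time stands still between calls to the robot, and variables do not carry over. Pictures are saved under pics/ and viewed, about 8 in all and at most 12, crops included, and the job is handed in when it is done.

Besides the shell and the picture viewer there is one more tool, called after "Call:" in YAML: its name, and indented under it one key for each argument. apply_moves: Moves the arm, as the interface text tells. Its arguments: {"type":"object","properties":{"commands":{"type":"array"},"squeeze":{"type":"number"}},"required":["commands"]}

```bash
ls; mkdir -p pics; cat > h.py <<'E'
from plant import *
import numpy as np, cv2
from scipy.spatial.transform import Rotation as Ro
def w(p,cam):
    m=camera_model(cam); return np.array(m["R"]).T@(np.array(p)-np.array(m["t"]))
E
python3 - <<'E'
from h import *
s=read_state(); print(s)
for c in ("scene","top"):
    p,d=read_camera(c); cv2.imwrite(f"pics/{c}0.png",p); m=camera_model(c); print(c,np.array(m["t"]),-np.array(m["R"]).T@m["t"])
    for q in ["canister_center","canister_bar","canister_foot","cradle","dock_seat","dock_opening","dock_lock","mat","tape_roll","parcel","pen_pot","glue_bottle"]:
        r=spot_point(q,c); print(q,[(np.round(w(x["point"],c),4).tolist(),round(x["conf"],2)) for x in r[:4]])
E
```

```text
pics
{'t': 0.0, 'q': array([-1.29441122e+00,  1.31170131e-01,  1.48927123e+00,  8.57668719e-06,
        1.52300165e+00, -8.54123063e-02]), 'dq': array([ 0.00046279,  0.00133566, -0.00036273,  0.0004784 , -0.00207658,
        0.00117169]), 'joint_torque': array([-2.24979274e-03, -5.59838998e+01, -4.91771543e+01,  7.67600024e-02,
        3.59356531e-02, -1.78888122e-04]), 'tool_pos': array([ 0.21223441, -0.5606004 ,  0.21758652]), 'orientation': array([-3.08851683e+00, -5.64883345e-01,  2.63563624e-04]), 'force': array([-0.91249982, -0.87687724, -0.16476269]), 'wrist_torque': array([-0.04045084, -0.02002006, -0.03870629]), 'opening': 0.09313986236626971}
scene [ 0.15510922 -0.2455923   1.58762303] [1.43528058 0.2579953  0.69161362]
canister_center [([0.6441, -0.0093, 0.0545], 0.77)]
canister_bar [([0.6022, -0.0039, 0.0563], 0.61)]
canister_foot [([0.7079, -0.0177, 0.0551], 0.89)]
cradle [([0.6493, -0.0045, -0.0006], 0.73), ([0.5417, 0.3114, 0.0016], 0.43)]
dock_seat [([0.4985, -0.2647, 0.0185], 0.68)]
dock_opening [([0.534, -0.2633, 0.0388], 0.7)]
dock_lock [([0.4981, -0.2996, 0.0458],
[... 424 characters left out ...]
ister_bar [([0.6054, 0.0008, 0.0513], 0.87)]
canister_foot [([0.706, -0.0166, 0.0524], 0.72)]
cradle [([0.6059, -0.001, 0.0539], 0.42)]
dock_seat [([0.5056, -0.2622, 0.022], 0.85)]
dock_opening [([0.7056, -0.0158, 0.0538], 0.74), ([0.5391, -0.2659, 0.0393], 0.67)]
dock_lock [([0.5061, -0.3008, 0.0412], 0.75)]
mat [([0.7738, 0.3521, -0.0008], 0.97), ([0.35, 0.3439, 0.0042], 0.75), ([0.5472, 0.3109, 0.0005], 0.73)]
tape_roll [([0.3845, -0.1143, -0.003], 0.75)]
parcel [([0.4866, 0.0617, 0.0017], 0.93)]
pen_pot [([0.3833, -0.1123, 0.0012], 0.65), ([0.486, -0.0564, -0.0007], 0.33)]
glue_bottle [([0.3861, 0.1295, -0.0024], 0.76), ([0.6475, -0.0059, 0.0523], 0.4), ([0.5063, -0.2612, 0.0197], 0.39)]
```

View pics/top0.png

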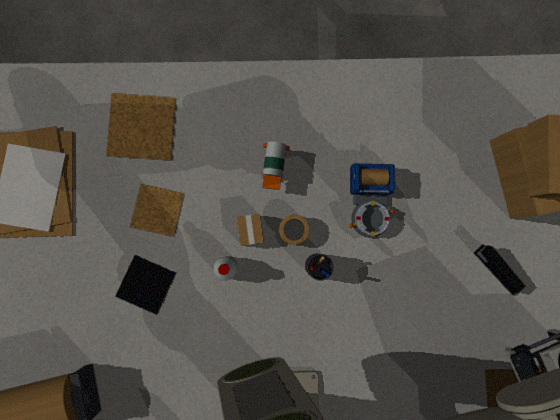

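View pics/scene0.png

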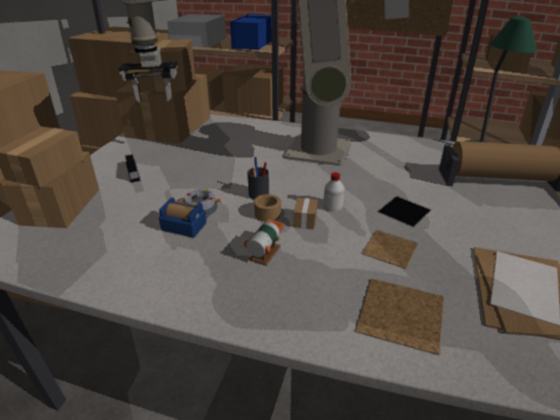

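The canister lies at about (275,160) in the top view, with its orange bar towards the robot. The dock is at (371,219) with the housing at +x. The smaller cork mat is at (157,210); the larger cork mat and the black one are look-alikes. I'll move towards the canister and take joint readings on the way to check reach.

Call:
apply_moves:
  commands: [2,3.5,4,0,0,-0.05,9.3,2.8,4.9,1,0,0,-0.05,9.3,2.8,4.9,1,0,0,-0.05,9.3,2.8,4.9,1,0,0,-0.05,9.3,2.8,4.9,1,0,0,-0.05,9.3,2.8,4.9,1,0,0,-0.05,9.3,2.8,4.9,1,0,0,-0.05,9.3,2.8,4.9,1,0,0,-0.05,9.3]

```text
t: 2.3
tool_pos: [0.4306, -0.1734, 0.3307]
orientation: [-3.14, 0.092, -0.006]
force: [1.2, -1.3, -0.6]
opening: 0.0933
```

Call:
apply_moves:
  commands: [2.8,4.9,0,0,0,-0.05,9.3,2.8,4.9,0,0,0,-0.05,9.3,2.8,4.9,0,0,0,-0.05,9.3,0,0,0,0,-0.18,0,9.3,0,0,0,0,-0.18,0,9.3,0,0,0,0,0,0,9.3]

```text
t: 3.05
tool_pos: [0.5183, -0.0155, 0.32]
orientation: [-3.037, 0.315, -0.54]
force: [-0.0, -0.1, 0.1]
opening: 0.0932
```

```bash
python3 - <<'E'
from h import *
s=read_state(); print({k:np.round(v,4) for k,v in s.items()}); print(Ro.from_rotvec(s["orientation"]).as_matrix().round(3))
m=camera_model("wrist"); R=Ro.from_rotvec(s["orientation"]).as_matrix()
print("cam in tool",R.T@(-np.array(m["R"]).T@m["t"]-s["tool_pos"]), (np.array(m["R"])@R).round(3), m["intrinsics"])
p,d=read_camera("wrist"); cv2.imwrite("pics/w1.png",p)
for q in ["canister_center","canister_bar","canister_foot","cradle","parcel","tape_roll"]:
    r=spot_point(q,"wrist"); print(q,[(np.round(w(x["point"],"wrist"),4).tolist(),round(x["conf"],2)) for x in r[:3]])
E
```

```text
{'t': np.float64(3.05), 'q': array([-0.1769, -0.4816,  1.8893,  0.0666,  1.388 ,  1.6   ]), 'dq': array([ 0.0123,  0.101 , -0.1744, -0.0092,  0.0241,  0.0084]), 'joint_torque': array([  0.3243, -30.8188, -49.5131,   0.8539,  -3.7923,  -0.2715]), 'tool_pos': array([ 0.5183, -0.0155,  0.32  ]), 'orientation': array([-3.037 ,  0.315 , -0.5396]), 'force': array([-0.0189, -0.1104,  0.1234]), 'wrist_torque': array([0.0245, 0.1688, 0.0101]), 'opening': np.float64(0.0932)}
[[ 0.919 -0.192  0.345]
 [-0.206 -0.979  0.005]
 [ 0.337 -0.076 -0.939]]
cam in tool [ 0.06531591  0.00074854 -0.16585045] [[-0.001  1.     0.001]
 [-0.971 -0.001 -0.239]
 [-0.239 -0.001  0.971]] [[305.95644502   0.         283.19516558]
 [  0.         305.95644502 210.86157475]
 [  0.           0.           1.        ]]
canister_center [([0.6472, -0.0056, 0.0587], 0.9)]
canister_bar [([0.6087, -0.0022, 0.0633], 0.58)]
canister_foot [([0.7134, -0.0136, 0.061], 0.94), ([0.3885, -0.121, 0.0068], 0.55)]
cradle []
parcel [([0.4882, 0.058, 0.0037], 0.56), ([0.6101, -0.0038, 0.0636], 0.47)]
tape_roll [([0.4864, -0.0597, 0.0052], 0.85)]
```

```bash
cat >> h.py <<'E'
def cloud(cam,mask=None,d=None,p=None):
    m=camera_model(cam); K=np.array(m["intrinsics"])
    if d is None: p,d=read_camera(cam)
    ok=(d>0) if mask is None else (d>0)&mask
    v,u=np.nonzero(ok); z=d[v,u].astype(float)
    n=cv2.undistortPoints(np.stack([u,v],1).astype(np.float64)[:,None],K,np.array(m["dist_coeffs"],float))[:,0]
    X=np.c_[n*z[:,None],z]
    return (X-np.array(m["t"]))@np.array(m["R"]), p[v,u], np.c_[u,v]
E
python3 - <<'E'
from h import *
for c in ("wrist","top"):
    p,d=read_camera(c); r=cut_out("canister_center",c)
    if not r: print("none");continue
    X,col,uv=cloud(c,r[0]["mask"],d,p); print(c,len(X),r[0]["conf"],"z95",np.percentile(X[:,2],[50,95,99]))
    zt=np.percentile(X[:,2],95); S=X[(X[:,2]>zt-.008)&(X[:,0]>.625)&(X[:,0]<.70)]
    a,b=np.polyfit(S[:,0],S[:,1],1); print("az",np.degrees(np.arctan(a)),"y@.6475",a*.6475+b,len(S))
    Y=X[X[:,2]>.045]; ax=np.array([np.cos(np.arctan(a)),np.sin(np.arctan(a))]); t=Y[:,:2]@ax; print("axis extent",np.percentile(t,[.5,99.5]), "lat", np.percentile(Y[:,:2]@[-ax[1],ax[0]],[1,99]))
    print("lateral at axis", (np.array([.6475,a*.6475+b])@[-ax[1],ax[0]]))
E
```

```text
wrist 2867 0.65 z95 [0.07197545 0.07972743 0.08073681]
az -8.685070003672624 y@.6475 -0.007769677601791938 1296
axis extent [0.57948621 0.69673892] lat [0.06058639 0.11876378]
lateral at axis 0.0900940103582129
top 902 0.81 z95 [0.07341428 0.0825766  0.08486932]
az -8.108293910653915 y@.6475 -0.006336386549608039 368
axis extent [0.58240411 0.70064827] lat [0.05500948 0.11106873]
lateral at axis 0.08505329790303882
```

```bash
cat >> h.py <<'E'
def tool(az,th,yaz_sign=-1):
    "tool pointing azimuth az, th from straight down (deg); tool y horizontal, right of az if -1"
    a,t=np.radians([az,th]); z=np.array([np.sin(t)*np.cos(a),np.sin(t)*np.sin(a),-np.cos(t)])
    y=yaz_sign*np.array([-np.sin(a),np.cos(a),0]); return np.c_[np.cross(y,z),y,z]
def down(yaz):
    a=np.radians(yaz); y=np.array([np.cos(a),np.sin(a),0]); z=np.array([0,0,-1.]); return np.c_[np.cross(y,z),y,z]
def go(p,R):
    s=read_state(); dp=(np.array(p)-s["tool_pos"])*100; rv=(Ro.from_matrix(R)*Ro.from_rotvec(s["orientation"]).inv()).as_rotvec()
    n=max(np.linalg.norm(dp)/6,np.degrees(np.linalg.norm(rv))/10); print("t",round(s["t"],2),"q",s["q"].round(2),"op",round(s["opening"],4),"F",s["force"].round(1)); print("dp cm",dp.round(2),"rv",rv.round(3),"rows>=",n.round(1))
E
python3 - <<'E'
from h import *
R=tool(-8.5,40); P=np.array([.667,-.0104,.0404]); print(R.round(3)); go(P-.11*R[:,2],R)
E
```

```text
[[ 0.758 -0.148  0.636]
 [-0.113 -0.989 -0.095]
 [ 0.643 -0.    -0.766]]
t 3.6 q [-0.18 -0.47  1.88  0.07  1.39  1.6 ] op 0.0927 F [ 0.5  0.7 -0.3]
dp cm [  7.52   1.64 -19.9 ] rv [-0.133 -0.332  0.032] rows>= 3.6
```

Call:
apply_moves:
  commands: [1.5,0.33,-4,-0.027,-0.066,0.006,9.3,1.5,0.33,-4,-0.027,-0.066,0.006,9.3,1.5,0.33,-4,-0.027,-0.066,0.006,9.3,1.5,0.33,-4,-0.027,-0.066,0.006,9.3,1.5,0.33,-4,-0.027,-0.066,0.006,9.3,0,0,0,0,0,0,9.3]

```text
t: 4.35
tool_pos: [0.5985, 0.0003, 0.12]
orientation: [2.888, -0.212, 1.067]
force: [-0.1, -0.4, -0.1]
opening: 0.0931
```

```bash
python3 - <<'E'
from h import *
R=tool(-8.5,40); P=np.array([.667,-.0104,.0404]); go(P,R)
for c in ("wrist",):
    p,d=read_camera(c); cv2.imwrite("pics/w2.png",p)
    for q in ["canister_center","canister_bar","canister_foot"]:
        r=spot_point(q,"wrist"); print(q,[(np.round(w(x["point"],"wrist"),4).tolist(),round(x["conf"],2)) for x in r[:3]])
E
```

```text
t 4.35 q [-0.04 -0.4   2.33 -0.15  0.51  1.79] op 0.0931 F [-0.1 -0.4 -0.1]
dp cm [ 6.85 -1.07 -7.96] rv [ 0.006  0.009 -0.   ] rows>= 1.8
canister_center [([0.646, -0.0075, 0.0543], 0.94)]
canister_bar [([0.6091, -0.0014, 0.0659], 0.93)]
canister_foot [([0.7134, -0.0171, 0.0653], 0.95)]
```

View pics/w2.png

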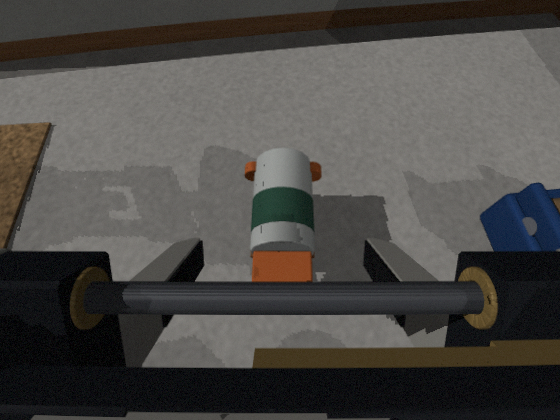

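The canister at (283,215) is centred between the finger tips at x of about 204 and 364, and its lugs and bar are level. Next I advance and close.

Call:
apply_moves:
  commands: [2.3,-0.36,-2.65,0,0,0,9.3,2.3,-0.36,-2.65,0,0,0,9.3,1.9,-0.3,-2.2,0,0,0,9.3,0.3,0,-0.4,0,0,0,9.3,0,0,0,0,0,0,9.3]

```text
t: 5.18
tool_pos: [0.6858, -0.0144, 0.0693]
orientation: [2.867, -0.221, 1.12]
force: [-0.9, -0.1, 1.1]
opening: 0.093
```

```bash
python3 - <<'E'
from h import *
R=tool(-8.5,40); P=np.array([.667,-.0104,.0404]); go(P,R)
E
```

```text
t 5.17 q [-0.06 -0.03  2.14 -0.22  0.29  1.85] op 0.093 F [-0.9 -0.1  1.1]
dp cm [-1.88  0.4  -2.89] rv [0.007 0.046 0.006] rows>= 0.6
```

```bash
python3 - <<'E'
from h import *
R=tool(-8.5,33); P=np.array([.655,-.0086,.055])+.019*R[:,2]; print(P); go(P,R)
E
```

```text
[ 0.66523448 -0.01012955  0.03906526]
t 5.17 q [-0.06 -0.03  2.14 -0.22  0.29  1.85] op 0.093 F [-0.9 -0.1  1.1]
dp cm [-2.06  0.43 -3.02] rv [0.025 0.167 0.006] rows>= 1.0
```

Call:
apply_moves:
  commands: [-1.0,0.2,-0.5,0.01,0.084,0.003,9.3,-1.0,0.2,-0.5,0.01,0.084,0.003,9.3,0,0,-1,0,0,0,9.3,0,0,-1,0,0,0,9.3,0,0,0,0,0,0,9.3]

```text
t: 5.8
tool_pos: [0.6669, -0.0101, 0.0455]
orientation: [2.958, -0.216, 0.885]
force: [-0.2, -0.5, 0.4]
opening: 0.093
```

```bash
python3 - <<'E'
from h import *
R=tool(-8.5,33); P=np.array([.655,-.0086,.055])+.019*R[:,2]; print(P); go(P,R)
E
```

```text
[ 0.66523448 -0.01012955  0.03906526]
t 5.8 q [-0.06  0.02  2.06 -0.11  0.48  1.73] op 0.093 F [-0.2 -0.5  0.4]
dp cm [-0.17 -0.01 -0.64] rv [ 0.005  0.005 -0.001] rows>= 0.1
```

Call:
apply_moves:
  commands: [-0.2,0,-0.6,0,0,0,9.3,0,0,0,0,0,0,5,0,0,0,0,0,0,3,0,0,0,0,0,0,3,0,0,0,0,0,0,3,0,0,0,0,0,0,3,0,0,0,0,0,0,3]
  squeeze: 45

```text
t: 6.68
tool_pos: [0.6643, -0.0091, 0.0384]
orientation: [2.959, -0.215, 0.886]
force: [0.0, 0.7, -1.8]
opening: 0.051
```

Call:
apply_moves:
  commands: [0,0,2,0,0,0,3,0,0,5,0,0,0,3,0,0,5,0,0,0,3,0,0,5,0,0,0,3,0,0,4,0,0,0,3,0,0,0,0,0,0,3]

```text
t: 7.42
tool_pos: [0.6566, -0.0096, 0.2464]
orientation: [2.965, -0.217, 0.863]
force: [-0.2, 0.4, -3.8]
opening: 0.0513
```

```bash
cat >> h.py <<'E'
def standR(az=125):
    c=np.radians(171.5); ax=np.cross([np.cos(c),np.sin(c),0],[0,0,1.])
    return (Ro.from_euler("z",az-171.5,degrees=True)*Ro.from_rotvec(ax*np.pi/2)).as_matrix()@tool(-8.5,33.)
E
python3 - <<'E'
from h import *
for az in (150,125):
    R=standR(az); print(az,R.round(3)); go(np.array([.543,.311,.16])+.019*R[:,2],R)
p,d=read_camera("wrist"); cv2.imwrite("pics/w3.png",p)
r=spot_point("canister_foot","wrist"); print([(np.round(w(x["point"],"wrist"),4).tolist(),round(x["conf"],2)) for x in r[:3]])
r=spot_point("canister_center","wrist"); print([(np.round(w(x["point"],"wrist"),4).tolist(),round(x["conf"],2)) for x in r[:3]])
print(read_state()["tool_pos"])
E
```

```text
150 [[ 0.472 -0.5   -0.726]
 [-0.272 -0.866  0.419]
 [-0.839 -0.    -0.545]]
t 7.42 q [-0.06 -0.25  1.91 -0.06  0.92  1.68] op 0.0513 F [-0.2  0.4 -3.8]
dp cm [-12.74  32.86  -9.67] rv [ 0.52   1.481 -0.3  ] rows>= 9.2
125 [[ 0.312 -0.819 -0.481]
 [-0.446 -0.574  0.687]
 [-0.839 -0.    -0.545]]
t 7.42 q [-0.06 -0.25  1.91 -0.06  0.92  1.68] op 0.0513 F [-0.2  0.4 -3.8]
dp cm [-12.28  33.36  -9.67] rv [ 0.844  1.357 -0.641] rows>= 9.9
[([0.6978, -0.0186, 0.2564], 0.86)]
[([0.6289, -0.0045, 0.2533], 0.86)]
[ 0.65337957 -0.00930971  0.23823507]
```

Call:
apply_moves:
  commands: [-1.1,3,0,0.077,0.123,-0.058,3,-1.1,3,0,0.077,0.123,-0.058,3,-1.1,3,0,0.077,0.123,-0.058,3,-1.1,3,0,0.077,0.123,-0.058,3,-1.1,3,0,0.077,0.123,-0.058,3,-1.1,3,0,0.077,0.123,-0.058,3,-1.1,3,0,0.077,0.123,-0.058,3,0,0,0,0,0,0,3]

```text
t: 8.57
tool_pos: [0.5619, 0.2057, 0.2084]
orientation: [-2.636, 0.898, 0.62]
force: [0.3, -0.3, -3.8]
opening: 0.0516
```

```bash
python3 - <<'E'
from h import *
for az in (150,125):
    R=standR(az); go(np.array([.543,.311,.16])+.019*R[:,2],R)
print(read_state()["tool_pos"])
E
```

```text
t 8.57 q [0.01 0.37 1.32 0.42 1.77 2.25] op 0.0516 F [ 0.3 -0.3 -3.8]
dp cm [-3.27 11.33 -5.87] rv [0.173 0.472 0.195] rows>= 3.1
t 8.57 q [0.01 0.37 1.32 0.42 1.77 2.25] op 0.0516 F [ 0.3 -0.3 -3.8]
dp cm [-2.8  11.84 -5.87] rv [ 0.271  0.424 -0.232] rows>= 3.2
[0.56188348 0.20567717 0.2083721 ]
```

Call:
apply_moves:
  commands: [-0.8,2.8,-0.5,0.053,0.113,0.006,3,-0.8,2.8,-0.5,0.053,0.113,0.006,3,-0.8,2.8,-0.5,0.053,0.113,0.006,3,-0.8,2.8,-0.5,0.053,0.113,0.006,3,0,0,0,0,0,0,3]

```text
t: 9.2
tool_pos: [0.5291, 0.3167, 0.1796]
orientation: [-2.36, 0.863, 1.28]
force: [-0.1, 0.4, -4.7]
opening: 0.0515
```

```bash
python3 - <<'E'
from h import *
for az in (150,140):
    R=standR(az); go(np.array([.543,.311,.10])+.019*R[:,2],R)
print(read_state()["tool_pos"])
E
```

```text
t 9.2 q [0.08 0.77 1.05 0.71 2.03 2.44] op 0.0515 F [-0.1  0.4 -4.7]
dp cm [ 0.01  0.22 -9.  ] rv [ 0.007 -0.001  0.174] rows>= 1.5
t 9.2 q [0.08 0.77 1.05 0.71 2.03 2.44] op 0.0515 F [-0.1  0.4 -4.7]
dp cm [ 0.17  0.45 -9.  ] rv [ 0.007 -0.001 -0.   ] rows>= 1.5
[0.52911788 0.31673713 0.17960982]
```

Call:
apply_moves:
  commands: [0.1,0.15,-2.2,0,0,0,3,0,0.1,-2.2,0,0,0,3,0,0.1,-2.2,0,0,0,3,0,0,-1.4,0,0,0,3,0,0,0,0,0,0,3]

```text
t: 9.82
tool_pos: [0.5317, 0.3179, 0.095]
orientation: [-2.368, 0.865, 1.264]
force: [-0.1, -0.1, -2.4]
opening: 0.0512
```

```bash
python3 - <<'E'
from h import *
R=standR(140); go(np.array([.543,.311,.054])+.019*R[:,2],R)
for c in ("scene","top"):
    p,d=read_camera(c)
    if c=="scene": cv2.imwrite("pics/s4.png",cv2.resize(p[150:330,300:500],None,fx=3,fy=3))
    for q in ("canister_bar","canister_center","canister_foot","mat"):
        r=spot_point(q,c); print(c,q,[(np.round(w(x["point"],c),4).tolist(),round(x["conf"],2)) for x in r[:3]])
print(read_state()["tool_pos"])
E
```

```text
t 9.82 q [0.08 0.87 1.06 0.68 1.94 2.36] op 0.0512 F [-0.1 -0.1 -2.4]
dp cm [-0.09  0.33 -5.13] rv [0.011 0.01  0.001] rows>= 0.9
scene canister_bar [([0.5382, 0.306, 0.1594], 0.59)]
scene canister_center [([0.5438, 0.3063, 0.1138], 0.7)]
scene canister_foot [([0.5447, 0.3021, 0.0554], 0.73), ([0.4773, 0.0603, 0.0028], 0.21)]
scene mat [([0.7665, 0.3481, 0.0019], 0.93), ([0.3481, 0.3411, 0.0023], 0.8), ([0.5413, 0.3112, 0.0003], 0.76)]
top canister_bar [([0.546, 0.3087, 0.1553], 0.91)]
top canister_center [([0.5493, 0.3066, 0.1121], 0.62), ([0.4861, -0.0567, 0.0013], 0.23)]
top canister_foot [([0.5452, 0.3065, 0.052], 0.6)]
top mat [([0.5468, 0.3131, -0.0003], 0.88), ([0.3452, 0.3443, 0.0006], 0.73)]
[0.53259225 0.31828504 0.09679405]
```

View pics/s4.png

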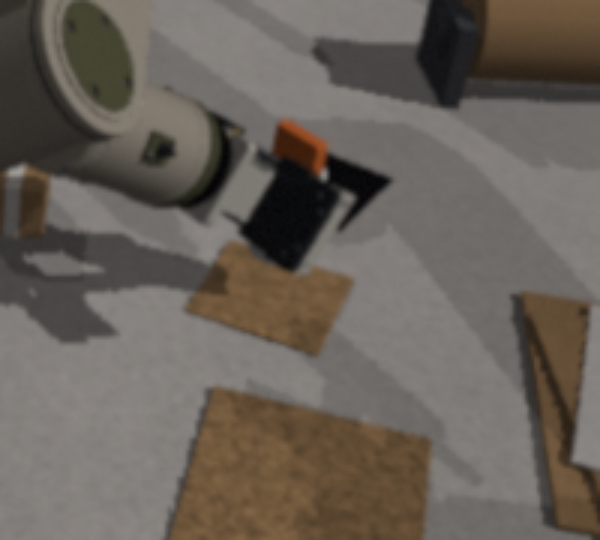

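The canister hangs upright above the small mat: the orange bar is at about (300,150) in the crop and the mat is below at (270,300). Lowering now.

Call:
apply_moves:
  commands: [0,0.1,-1.5,0.011,0.01,0,3,0,0.1,-1.5,0,0,0,3,0,0,-0.5,0,0,0,3,0,0,-0.3,0,0,0,3,0,0,0,0,0,0,3]

```text
t: 10.95
tool_pos: [0.5317, 0.3203, 0.0547]
orientation: [-2.354, 0.858, 1.279]
force: [0.8, 0.5, -4.0]
opening: 0.0516
```

```bash
python3 - <<'E'
from h import *
R=standR(140); go(np.array([.543,.311,.054])+.019*R[:,2],R)
print(read_state()["tool_pos"])
E
```

```text
t 10.95 q [0.08 0.94 1.04 0.68 1.91 2.33] op 0.0516 F [ 0.8  0.5 -4. ]
dp cm [-0.09  0.09 -1.1 ] rv [-0.001 -0.     0.001] rows>= 0.2
[0.53167192 0.32032699 0.05465114]
```

Call:
apply_moves:
  commands: [0,0,-0.4,0,0,0,3,0,0,-0.3,0,0,0,3,0,0,-0.2,0,0,0,3,0,0,-0.2,0,0,0,3,0,0,0,0,0,0,3]

```text
t: 11.58
tool_pos: [0.5325, 0.3205, 0.0457]
orientation: [-2.354, 0.855, 1.277]
force: [0.8, 0.6, -3.8]
opening: 0.0511
```

Call:
apply_moves:
  commands: [0,0,-0.15,0,0,0,3,0,0,-0.15,0,0,0,3,0,0,0,0,0,0,3]

```text
t: 11.95
tool_pos: [0.5325, 0.3205, 0.0456]
orientation: [-2.353, 0.851, 1.278]
force: [0.5, 0.5, -2.5]
opening: 0.0513
```

Call:
apply_moves:
  commands: [0,0,-0.3,0,0,0,3,0,0,0,0,0,0,3]

```text
t: 12.2
tool_pos: [0.5325, 0.3206, 0.0457]
orientation: [-2.352, 0.846, 1.28]
force: [0.1, -0.4, -4.1]
opening: 0.0513
```

Call:
apply_moves:
  commands: [0,0,-0.3,0,0,0,3,0,0,-0.3,0,0,0,3,0,0,0,0,0,0,3]

```text
t: 12.58
tool_pos: [0.5324, 0.3208, 0.0459]
orientation: [-2.349, 0.838, 1.285]
force: [-0.2, -0.6, -2.6]
opening: 0.0511
```

```bash
python3 - <<'E'
from h import *
R=standR(140); go(np.array([.543,.311,.054])+.019*R[:,2],R)
s=read_state(); print({k:np.round(s[k],3) for k in ("joint_torque","wrist_torque","force","tool_pos","dq")})
for c in ("scene","top"):
    p,d=read_camera(c)
    if c=="scene": cv2.imwrite("pics/s5.png",cv2.resize(p[130:330,230:500],None,fx=2.9,fy=2.9,interpolation=cv2.INTER_CUBIC))
    for q in ("canister_bar","canister_center","canister_foot"):
        r=spot_point(q,c); print(c,q,[(np.round(w(x["point"],c),4).tolist(),round(x["conf"],2)) for x in r[:3]])
E
```

```text
t 12.57 q [0.08 0.96 1.03 0.68 1.91 2.31] op 0.0511 F [-0.2 -0.6 -2.6]
dp cm [-0.16  0.05 -0.22] rv [-0.014 -0.001 -0.007] rows>= 0.1
{'joint_torque': array([ 6.4900e-01, -8.2988e+01, -3.9414e+01,  4.5310e+00,  5.1250e+00,
       -3.4000e-02]), 'wrist_torque': array([-0.495, -0.651,  0.044]), 'force': array([-0.22 , -0.618, -2.648]), 'tool_pos': array([0.532, 0.321, 0.046]), 'dq': array([-0.001, -0.006, -0.003,  0.007,  0.006,  0.001])}
scene canister_bar [([0.5438, 0.3076, 0.1088], 0.72)]
scene canister_center [([0.5428, 0.3062, 0.0633], 0.49)]
scene canister_foot []
top canister_bar [([0.5468, 0.3116, 0.1017], 0.77)]
top canister_center [([0.5484, 0.3096, 0.0616], 0.9), ([0.5399, -0.2669, 0.0369], 0.37)]
top canister_foot []
```

View pics/s5.png

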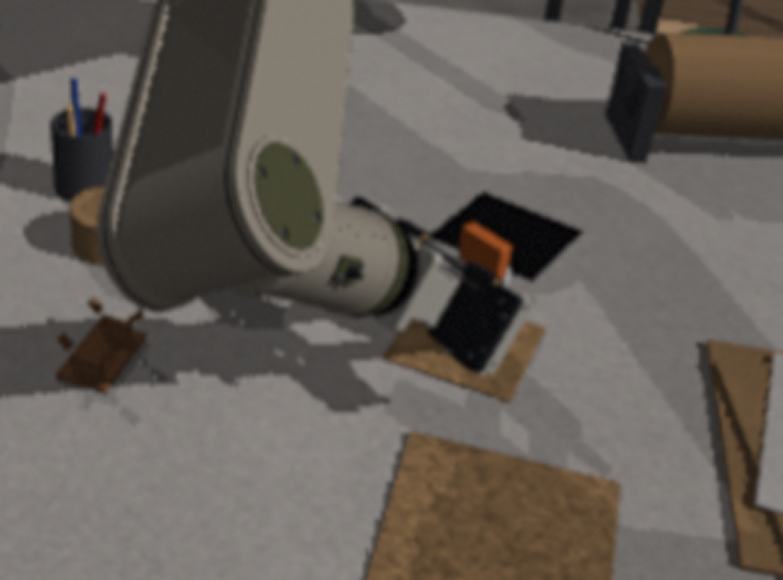

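Both cameras put the canister centre at z = 0.062–0.063 (63 mm expected), and the downward steps have stalled, so it is standing on the mat. Before opening I'll restore the small tilt error.

Call:
apply_moves:
  commands: [0,0,0,-0.014,0,-0.007,3,0,0,0,0,0,0,3,0,0,0,0,0,0,5.6,0,0,0,0,0,0,9.3,0,0,0,0,0,0,9.3,0,0,0,0,0,0,9.3,0,0,0,0,0,0,9.3]

```text
t: 13.85
tool_pos: [0.5319, 0.3211, 0.0437]
orientation: [-2.355, 0.859, 1.281]
force: [-0.4, 0.3, -0.2]
opening: 0.0904
```

```bash
python3 - <<'E'
from h import *
s=read_state(); R=Ro.from_rotvec(s["orientation"]).as_matrix(); print(R.round(3)); go(s["tool_pos"]-.14*R[:,2],R)
for c in ("scene","top"):
    p,d=read_camera(c)
    for q in ("canister_bar","canister_center","canister_foot"):
        r=spot_point(q,c); print(c,q,[(np.round(w(x["point"],c),4).tolist(),round(x["conf"],2)) for x in r[:3]])
E
```

```text
[[ 0.415 -0.643 -0.643]
 [-0.351 -0.766  0.539]
 [-0.839  0.002 -0.544]]
t 13.85 q [0.09 0.96 1.03 0.68 1.9  2.32] op 0.0904 F [-0.4  0.3 -0.2]
dp cm [ 9.   -7.55  7.62] rv [ 0.  0. -0.] rows>= 2.3
scene canister_bar [([0.5416, 0.3083, 0.1088], 0.67)]
scene canister_center [([0.5435, 0.3068, 0.0609], 0.58)]
scene canister_foot [([0.5474, 0.3088, 0.0018], 0.7)]
top canister_bar [([0.5447, 0.3111, 0.1049], 0.76)]
top canister_center [([0.5465, 0.3112, 0.0586], 0.72)]
top canister_foot [([0.5449, 0.3117, 0.0019], 0.87), ([0.5091, -0.2605, 0.0204], 0.5)]
```

Call:
apply_moves:
  commands: [1.3,-1.1,1.1,0,0,0,9.3,1.8,-1.5,1.5,0,0,0,9.3,2.2,-1.85,1.9,0,0,0,9.3,2.2,-1.85,1.9,0,0,0,9.3,1.8,-1.5,3,0,0,0,9.3,0,0,5,0,0,0,9.3,0,0,0,0,0,0,9.3]

```text
t: 15.12
tool_pos: [0.6256, 0.2404, 0.1909]
orientation: [-2.354, 0.86, 1.285]
force: [-0.4, 0.2, 0.5]
opening: 0.0931
```

```bash
python3 - <<'E'
from h import *
p,d=read_camera("scene"); cv2.imwrite("pics/s6.png",cv2.resize(p[130:330,230:500],None,fx=2.9,fy=2.9,interpolation=cv2.INTER_CUBIC))
for c in ("scene","top"):
    read_camera(c)
    for q in ("canister_bar","canister_center","canister_foot"):
        r=spot_point(q,c); print(c,q,[(np.round(w(x["point"],c),4).tolist(),round(x["conf"],2)) for x in r[:3]])
for a in (50,-130): go([.544,.310,.25],down(a))
print(read_state()["tool_pos"])
E
```

```text
scene canister_bar [([0.5394, 0.3089, 0.1096], 0.89)]
scene canister_center [([0.5422, 0.3094, 0.063], 0.67)]
scene canister_foot [([0.548, 0.3085, 0.0016], 0.96)]
top canister_bar [([0.5464, 0.3092, 0.1014], 0.79)]
top canister_center [([0.5481, 0.3119, 0.063], 0.92), ([0.4858, -0.0566, 0.0029], 0.59)]
top canister_foot [([0.5447, 0.3084, 0.0038], 0.86), ([0.5103, -0.2612, 0.0193], 0.6)]
t 15.57 q [-0.02  1.06  0.6   0.73  2.23  2.49] op 0.0932 F [-0.4 -0.2 -0. ]
dp cm [-7.9   6.92  6.55] rv [-1.169  0.958 -2.748] rows>= 18.0
t 15.57 q [-0.02  1.06  0.6   0.73  2.23  2.49] op 0.0932 F [-0.4 -0.2 -0. ]
dp cm [-7.9   6.92  6.55] rv [-0.638 -0.778  0.006] rows>= 5.8
[0.6229558  0.24082812 0.18449381]
```

View pics/s6.png

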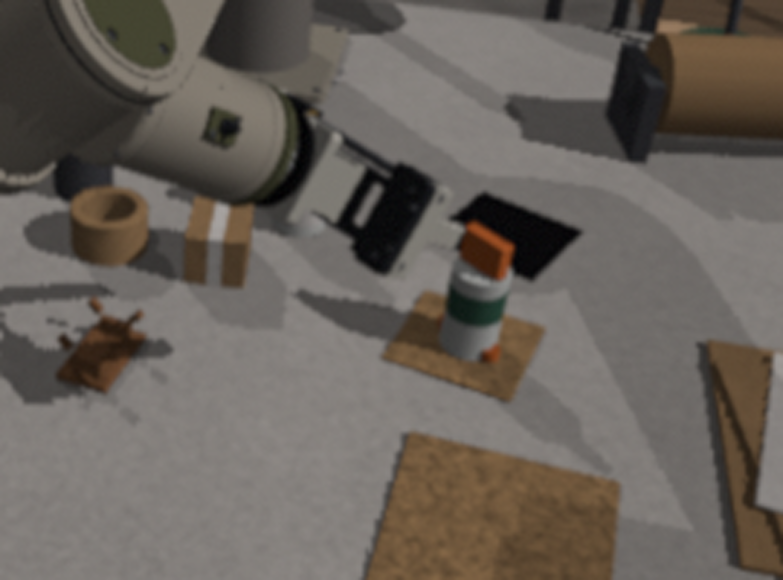

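The canister stands upright on the small mat at (475,300) in the crop, with the fingers clear of it. Next I go to a tool-down pose above it, staying inside the joint 6 range.

```bash
python3 - <<'E'
from h import *
go([.544,.310,.26],down(-40))
E
```

```text
t 15.57 q [-0.02  1.06  0.6   0.73  2.23  2.49] op 0.0932 F [-0.4 -0.2 -0. ]
dp cm [-7.9   6.92  7.55] rv [ 0.109 -1.104  1.431] rows>= 10.4
```

Call:
apply_moves:
  commands: [0,0,4,0.01,-0.1,0.13,9.3,0,0,2,0.01,-0.1,0.13,9.3,0,0,1,0.01,-0.1,0.13,9.3,-0.8,0.7,0,0.01,-0.1,0.13,9.3,-0.8,0.7,0,0.01,-0.1,0.13,9.3,-0.8,0.7,0,0.01,-0.1,0.13,9.3,-0.8,0.7,0,0.01,-0.1,0.13,9.3,-0.8,0.7,0,0.01,-0.1,0.13,9.3]

```text
t: 16.58
tool_pos: [0.5818, 0.2748, 0.2508]
orientation: [-2.93, -0.761, 0.414]
force: [0.9, 0.2, 0.3]
opening: 0.0927
```

```bash
python3 - <<'E'
from h import *
go([.544,.310,.26],down(-40)); go([.544,.310,.26],down(50))
print(read_state()["tool_pos"])
E
```

```text
t 16.57 q [0.3  0.51 1.   0.1  1.9  1.39] op 0.0927 F [0.9 0.2 0.3]
dp cm [-3.78  3.52  0.92] rv [ 0.036 -0.285  0.362] rows>= 2.6
t 16.57 q [0.3  0.51 1.   0.1  1.9  1.39] op 0.0927 F [0.9 0.2 0.3]
dp cm [-3.78  3.52  0.92] rv [ 0.265 -0.205  1.92 ] rows>= 11.2
[0.58178288 0.27477517 0.25079119]
```

Call:
apply_moves:
  commands: [-1.2,1.1,0.3,0.012,-0.095,0.12,9.3,-1.2,1.1,0.3,0.012,-0.095,0.12,9.3,-1.2,1.1,0.3,0.012,-0.095,0.12,9.3,0,0,0,0,0,0.17,9.3,0,0,0,0,0,0.17,9.3,0,0,0,0,0,0.17,9.3,0,0,0,0,0,0.17,9.3,0,0,0,0,0,0.17,9.3]

```text
t: 17.58
tool_pos: [0.5395, 0.3117, 0.2609]
orientation: [-1.989, -2.428, -0.019]
force: [-0.7, 0.1, -0.5]
opening: 0.093
```

Call:
apply_moves:
  commands: [0,0,0,0,0,0.17,9.3,0,0,0,0,0,0.17,9.3,0,0,0,0,0,0.17,9.3,0,0,0,0,0,0.15,9.3,0,0,0,0,0,0,9.3]

```text
t: 18.2
tool_pos: [0.5381, 0.3119, 0.26]
orientation: [-1.059, -2.949, -0.014]
force: [-0.4, 0.8, 0.1]
opening: 0.093
```

```bash
python3 - <<'E'
from h import *
go([.544,.310,.26],down(50))
p,d=read_camera("wrist"); cv2.imwrite("pics/w7.png",p); print(read_state()["tool_pos"])
for q in ("canister_bar","canister_center","canister_foot"):
    r=spot_point(q,"wrist"); print(q,[(np.round(w(x["point"],"wrist"),4).tolist(),round(x["conf"],2)) for x in r[:3]])
# bar: orange pixels at height
for c in ("wrist","top"):
    p,d=read_camera(c); X,col,uv=cloud(c,None,d,p); b,g,r=col.astype(int).T
    k=(r>1.6*g)&(r>2*b)&(r>60)&(abs(X[:,0]-.544)<.05)&(abs(X[:,1]-.31)<.05)&(X[:,2]>.112)&(X[:,2]<.135)
    Y=X[k]; 
    if len(Y)<10: print(c,len(Y)); continue
    hull=cv2.minAreaRect((Y[:,:2]*1000).astype(np.float32)); print(c,len(Y),"mean",Y.mean(0).round(4),hull)
E
```

```text
t 18.2 q [ 0.44  0.17  1.36  0.01  1.6  -0.45] op 0.093 F [-0.4  0.8  0.1]
dp cm [ 0.59 -0.19 -0.  ] rv [-0.011 -0.005 -0.009] rows>= 0.1
[0.53813613 0.31182653 0.26000096]
canister_bar [([0.544, 0.3088, 0.105], 0.97)]
canister_center [([0.5395, 0.3103, 0.0586], 0.97)]
canister_foot [([0.5453, 0.3117, 0.0004], 0.71)]
wrist 649 mean [0.5433 0.3113 0.1218] ((544.1618041992188, 310.84716796875), (45.054847717285156, 14.099480628967285), 48.950016021728516)
top 8
```

View pics/w7.png

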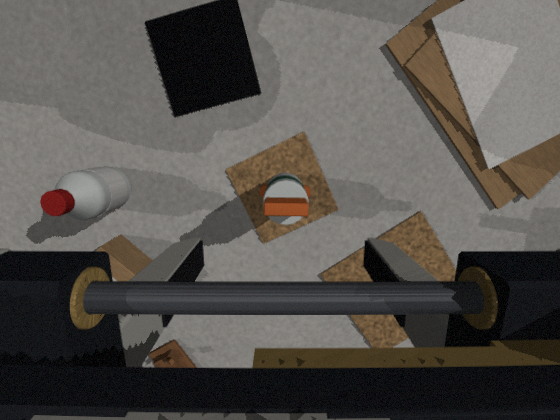

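The wrist view shows the bar at (286,208), parallel to the jaw axis and centred between the fingers. The depth fit gives a 45×14 mm rectangle at (0.544, 0.311), az 49°. Next: descend and grip.

Call:
apply_moves:
  commands: [0.3,-0.05,-3,-0.01,-0.005,-0.012,9.3,0.3,-0.05,-4,0,0,0,9.3,0,0,-4,0,0,0,9.3,0,0,-3,0,0,0,9.3,0,0,0,0,0,0,9.3]

```text
t: 19.12
tool_pos: [0.5446, 0.3109, 0.1181]
orientation: [1.088, 2.944, 0.006]
force: [1.1, -0.9, 0.3]
opening: 0.0927
```

```bash
python3 - <<'E'
from h import *
go([.544,.311,.094],down(49.3)); print(read_state()["tool_pos"])
E
```

```text
t 19.12 q [ 0.44  0.26  1.52  0.    1.35 -0.43] op 0.0927 F [ 1.1 -0.9  0.3]
dp cm [-0.06  0.01 -2.41] rv [-0.003  0.004 -0.002] rows>= 0.4
[0.54464573 0.31089553 0.11811743]
```

Call:
apply_moves:
  commands: [0,0,-1.2,0,0,0,9.3,0,0,-0.9,0,0,0,9.3,0,0,-0.2,0,0,0,9.3,0,0,0,0,0,0,6,0,0,0,0,0,0,5,0,0,0,0,0,0,3,0,0,0,0,0,0,3]
  squeeze: 30

```text
t: 20.0
tool_pos: [0.548, 0.3125, 0.0999]
orientation: [1.088, 2.938, 0.016]
force: [0.0, 0.8, -1.2]
opening: 0.0577
```

Call:
apply_moves:
  commands: [0,0,0,0,0,0,3,0,0,0,0,0,0,3]
  squeeze: 55

```text
t: 20.25
tool_pos: [0.5479, 0.3124, 0.1]
orientation: [1.088, 2.938, 0.015]
force: [-0.4, -0.0, -1.3]
opening: 0.0457
```

```bash
python3 - <<'E'
from h import *
go([.544,.311,.22],down(49.3)); s=read_state(); print(s["tool_pos"]); print(Ro.from_rotvec(s["orientation"]).as_matrix().round(3))
# dock yaw & centre from top+scene
for c in ("top","scene"):
    read_camera(c)
    for q in ("dock_seat","dock_opening","dock_lock","catch"):
        r=spot_point(q,c); print(c,q,[(np.round(w(x["point"],c),4).tolist(),round(x["conf"],2)) for x in r[:3]])
E
```

```text
t 20.25 q [ 0.44  0.28  1.54  0.    1.31 -0.43] op 0.0457 F [-0.4 -0.  -1.3]
dp cm [-0.39 -0.14 12.  ] rv [-0.006  0.012 -0.001] rows>= 2.0
[0.5479495  0.3124209  0.09995074]
[[-0.759  0.651  0.012]
 [ 0.651  0.759  0.006]
 [-0.005  0.012 -1.   ]]
top dock_seat [([0.5055, -0.2608, 0.0211], 0.73)]
top dock_opening [([0.5374, -0.2638, 0.0376], 0.68)]
top dock_lock [([0.5063, -0.3012, 0.0399], 0.6)]Traceback (most recent call last):
  File "<stdin>", line 7, in <module>
ValueError: it knows: canister_bar, canister_center, canister_foot, cradle, dock_lock, dock_opening, dock_seat, glue_bottle, mat, parcel, pen_pot, tape_roll
```

Call:
apply_moves:
  commands: [0,0,2,0,0,0,3,0,0,4,0,0,0,3,0,0,4,0,0,0,3,0,0,4,0,0,0,3,0,0,0,0,0,0,3]

```text
t: 21.08
tool_pos: [0.5459, 0.3115, 0.2471]
orientation: [1.088, 2.939, 0.013]
force: [0.9, 0.8, -3.3]
opening: 0.046
```

```bash
python3 - <<'E'
from h import *
go([.508,-.263,.26],down(0)); s=read_state(); print(s["tool_pos"]); R=Ro.from_rotvec(s["orientation"]).as_matrix()
p,d=read_camera("wrist"); cv2.imwrite("pics/w8.png",p)
for q in ("canister_bar","canister_center","canister_foot"):
    r=spot_point(q,"wrist"); print(q,[(np.round(R.T@(w(x["point"],"wrist")-s["tool_pos"]),4).tolist(),round(x["conf"],2)) for x in r[:3]])
for c in ("top","scene"):
    read_camera(c)
    for q in ("canister_bar","canister_center","canister_foot"):
        r=spot_point(q,c); print(c,q,[(np.round(R.T@(w(x["point"],c)-s["tool_pos"]),4).tolist(),round(x["conf"],2)) for x in r[:3]])
E
```

```text
t 21.07 q [ 0.44  0.19  1.38  0.    1.57 -0.43] op 0.046 F [ 0.9  0.8 -3.3]
dp cm [ -3.79 -57.45   1.29] rv [-0.001  0.012 -0.862] rows>= 9.6
[0.5458786  0.31151342 0.24713593]
canister_bar [([0.0018, -0.0034, -0.0014], 0.6)]
canister_center [([0.0077, -0.0079, 0.0465], 0.76)]
canister_foot []
top canister_bar []
top canister_center []
top canister_foot [([-0.0006, -0.0119, 0.106], 0.54)]
scene canister_bar [([0.0025, -0.007, -0.0025], 0.79), ([-0.2796, -0.1789, 0.2478], 0.57)]
scene canister_center [([0.0035, -0.008, 0.0438], 0.74)]
scene canister_foot [([-0.0011, -0.011, 0.1062], 0.85)]
```

View pics/w8.png

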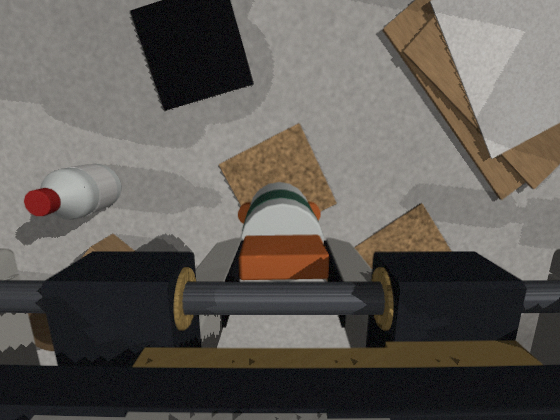

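The bar is gripped at (284,257), and the lugs show at (243,212) and (317,212). The canister may lean slightly, so I'll fit its axis from depth.

```bash
cat >> h.py <<'E'
from scipy.optimize import least_squares
def cyl(cams=("wrist",)):
    s=read_state(); R=Ro.from_rotvec(s["orientation"]).as_matrix()
    for c in cams:
        p,d=read_camera(c); X,col,uv=cloud(c,None,d,p); T=(X-s["tool_pos"])@R
        b,g,r=col.astype(int).T
        k=(np.hypot(T[:,0],T[:,1])<.045)&(T[:,2]>.004)&(T[:,2]<.085)&~((r>1.5*g)&(r>1.6*b))
        Y=X[k]; 
        if len(Y)<60: print(c,len(Y)); continue
        z0=s["tool_pos"][2]-.04
        def f(v):
            a=np.array([v[2],v[3],1.]); a/=np.linalg.norm(a); D=Y-[v[0],v[1],z0]; 
            return np.linalg.norm(np.cross(D,a),axis=1)-.026
        side=abs(f([*s["tool_pos"][:2],0,0]))<.012
        Y=Y[side]; o=least_squares(f,[*s["tool_pos"][:2],0,0],loss="soft_l1",f_scale=.001)
        v=o.x; foot=np.array([v[0]-v[2]*.066,v[1]-v[3]*.066]); up=np.array([v[2],v[3],1])
        print(c,len(Y),"at z0 off tcp mm",((v[:2]-s["tool_pos"][:2])*1e3).round(2),"tilt world",v[2:].round(4),"in tool (x,y)",(R.T@up)[:2].round(4),"rms",np.sqrt(np.mean(o.fun**2)).round(5))
        k=(np.hypot(T[:,0],T[:,1])<.04)&(T[:,2]>-.03)&(T[:,2]<0.0)&((r>1.6*g)&(r>2*b)); 
        if k.sum()>20: print("bar tool extents y",np.percentile(T[k,1],[1,99]).round(4),"x",np.percentile(T[k,0],[1,99]).round(4),"z",np.percentile(T[k,2],[1,99]).round(4))
        k=(np.hypot(T[:,0],T[:,1])<.05)&(T[:,2]>.08)&(T[:,2]<0.115)&((r>1.6*g)&(r>2*b))
        for sg in (-1,1):
            q=k&(T[:,1]*sg>.01)
            if q.sum()>5: print("lug",sg,q.sum(),T[q].mean(0).round(4),"yext",T[q,1].min().round(4),T[q,1].max().round(4))
E
python3 - <<'E'
from h import *
cyl(("wrist","scene","top"))
E
```

```text
wrist 2933 at z0 off tcp mm [-1.59 -1.65] tilt world [ 0.0969 -0.0507] in tool (x,y) [-0.1069  0.0265] rms 0.00364
bar tool extents y [-0.0228  0.0219] x [-0.0048  0.0088] z [-0.0249 -0.0008]
lug -1 140 [ 0.0042 -0.0342  0.0828] yext -0.0385 -0.029
lug 1 95 [0.0054 0.0264 0.085 ] yext 0.021 0.0306
scene 673 at z0 off tcp mm [-3.22 -0.64] tilt world [0.0113 0.0368] in tool (x,y) [0.0151 0.0371] rms 0.00203
bar tool extents y [-0.0237  0.0193] x [-0.008  0.003] z [-0.0267 -0.0005]
lug 1 34 [-0.001   0.0271  0.0867] yext 0.0228 0.0317
top 23
```

Call:
apply_moves:
  commands: [-0.1,-3,0.5,0,0,-0.07,3,-0.2,-5,0.3,0,0,-0.08,3,-0.4,-5.3,0.3,0,0,-0.08,3,-0.4,-5.3,0.2,0,0,-0.08,3,-0.4,-5.3,0,0,0,-0.08,3,-0.4,-5.3,0,0,0,-0.08,3,-0.4,-5.3,0,0,0,-0.08,3,-0.4,-5.3,0,0,0,-0.08,3]

```text
t: 22.82
tool_pos: [0.515, -0.0952, 0.256]
orientation: [1.961, 2.446, 0.007]
force: [0.4, -0.4, -3.4]
opening: 0.0453
```

```bash
python3 - <<'E'
from h import *
go([.508,-.263,.26],down(0)); print(read_state()["tool_pos"])
E
```

```text
t 22.82 q [-0.28 -0.1   1.65  0.    1.58 -0.5 ] op 0.0453 F [ 0.4 -0.4 -3.4]
dp cm [ -0.7  -16.78   0.4 ] rv [ 0.002  0.008 -0.219] rows>= 2.8
[ 0.51495734 -0.09524583  0.25602319]
```

Call:
apply_moves:
  commands: [-2.4,-5,0,0,0.004,-0.06,3,-2.4,-5,0,0,0.004,-0.06,3,-2.4,-5,0,0,0,-0.06,3,-2.4,-5,0,0,0,-0.04,3,0,0,0,0,0,0,3]

```text
t: 23.45
tool_pos: [0.4144, -0.3053, 0.2575]
orientation: [2.234, 2.202, -0.003]
force: [-0.0, 0.4, -2.7]
opening: 0.0457
```

```bash
python3 - <<'E'
from h import *
go([.508,-.263,.26],down(0)); s=read_state(); print(s["tool_pos"])
p,d=read_camera("wrist"); cv2.imwrite("pics/w9.png",p)
for q in ("dock_seat","dock_opening","dock_lock"):
    r=spot_point(q,"wrist"); print(q,[(np.round(w(x["point"],"wrist"),4).tolist(),round(x["conf"],2)) for x in r[:3]])
X,col,uv=cloud("wrist",None,d,p)
# lip top / collar ring at z 36..42mm
k=(abs(X[:,0]-.505)<.07)&(abs(X[:,1]+.262)<.06)&(X[:,2]>.037)&(X[:,2]<.047); Y=X[k]; print(len(Y))
def f(v): return np.hypot(Y[:,0]-v[0],Y[:,1]-v[1])
import itertools
best=None
c0=np.array([.505,-.262])
for it in range(8):
    rr=np.hypot(*(Y[:,:2]-c0).T); 
    q=(rr>.022)&(rr<.045)
    # outer edge per angle
    an=np.arctan2(Y[q,1]-c0[1],Y[q,0]-c0[0]); bins=np.floor((an+np.pi)/(np.pi/18)).astype(int); E=[]
    for b in range(36):
        m=bins==b
        if m.sum()>5: i=np.argsort(rr[q][m])[-3]; E.append(Y[q][m][i,:2])
    E=np.array(E); o=least_squares(lambda v:np.hypot(E[:,0]-v[0],E[:,1]-v[1])-v[2],[*c0,.04],loss="soft_l1",f_scale=.001); c0=o.x[:2]
print("outer fit",o.x.round(4),len(E))
# coloured marks
b,g,r=col.astype(int).T
near=(np.hypot(X[:,0]-c0[0],X[:,1]-c0[1])<.05)&(X[:,2]>.02)&(X[:,2]<.06)
for n,m in (("yellow",(r>1.5*b)&(g>1.4*b)&(r<1.5*g)&(r>70)),("red",(r>2*g)&(r>2*b)&(r>60)),("orange",(r>1.4*g)&(r<2.3*g)&(r>2*b))):
    q=near&m; Z=X[q]
    if len(Z)>5:
        a=np.degrees(np.arctan2(Z[:,1]-c0[1],Z[:,0]-c0[0])); h,e=np.histogram(a,36,(-180,180)); print(n,len(Z),[(int(e[i]),int(h[i])) for i in np.nonzero(h>2)[0]])
        for lo in (-135,-45,45,135):
            aa=(a-lo)%360; t=aa<90; 
            if t.sum()>5: print("  quad",lo,t.sum(),Z[t].mean(0).round(4))
cyl()
E
```

```text
t 23.45 q [-0.73 -0.12  1.67 -0.    1.59 -0.72] op 0.0457 F [-0.   0.4 -2.7]
dp cm [9.36 4.23 0.25] rv [0.005 0.002 0.015] rows>= 1.7
[ 0.41437007 -0.30528219  0.25747413]
dock_seat [([0.5033, -0.2577, 0.0204], 0.68)]
dock_opening [([0.5396, -0.2626, 0.0385], 0.95)]
dock_lock [([0.5024, -0.2963, 0.0403], 0.89)]
2424
outer fit [ 0.5056 -0.2582  0.0433] 36
yellow 200 [(-180, 30), (-80, 5), (-10, 52), (0, 31), (100, 18), (110, 9), (170, 52)]
  quad -45 83 [ 0.5457 -0.2598  0.0426]
  quad 45 28 [ 0.491  -0.2139  0.0306]
  quad 135 84 [ 0.4655 -0.2566  0.0423]
red 134 [(-100, 41), (-90, 24), (80, 43), (90, 25)]
  quad -135 65 [ 0.5042 -0.2962  0.0423]
  quad 45 69 [ 0.5069 -0.2211  0.0428]
orange 8 [(-100, 5)]
  quad -135 7 [ 0.5028 -0.2986  0.0426]
wrist 2812 at z0 off tcp mm [-1.65 -1.11] tilt world [ 0.0212 -0.0884] in tool (x,y) [-0.0913  0.025 ] rms 0.00351
bar tool extents y [-0.023  0.022] x [-0.0052  0.0082] z [-0.0246 -0.0007]
lug -1 142 [ 0.0026 -0.0334  0.0832] yext -0.0376 -0.0281
lug 1 95 [0.0039 0.027  0.0853] yext 0.0215 0.0308
```

View pics/w9.png

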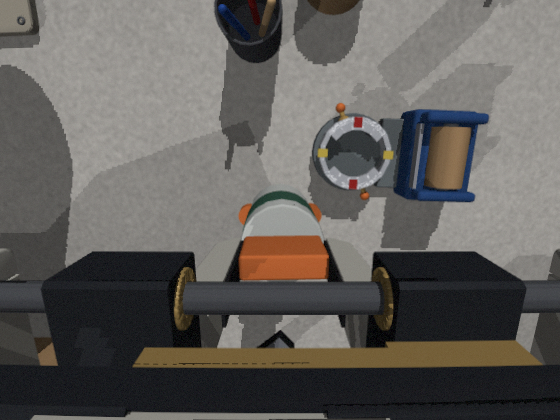

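Wrist view: the dock ring is at (355,153), with the yellow marks at (322,153) and (388,155) and the red ones at (358,122) and (352,184). The yellow, red and ring fits all agree on centre (0.5056, -0.2584), yaw -2.2°. The canister leans about 0.03 rad in the grip, so I'll correct that while aligning.

Call:
apply_moves:
  commands: [3,1.5,0,0.001,-0.007,-0.006,3,3,1.5,0,0.001,-0.007,-0.006,3,2,1,-1.5,0.001,-0.007,-0.006,3,1,0.5,-1.5,0.001,-0.007,-0.006,3,0,0,0,0,0,0,3]

```text
t: 24.32
tool_pos: [0.5121, -0.2484, 0.2266]
orientation: [2.23, 2.182, 0.037]
force: [-0.8, -0.2, -3.4]
opening: 0.0459
```

```bash
cat >> h.py <<'E'
def dockR(yaw=-2.2,lean=.03): return Ro.from_rotvec(lean*np.array([np.sin(np.radians(yaw)),-np.cos(np.radians(yaw)),0])).as_matrix()@down(yaw)
E
python3 - <<'E'
from h import *
go([.506,-.260,.18],dockR()); s=read_state(); print(s["tool_pos"])
cyl(("wrist","scene"))
for q in ("canister_bar","canister_center","canister_foot"):
    r=spot_point(q,"scene"); print(q,[(np.round(w(x["point"],"scene"),4).tolist(),round(x["conf"],2)) for x in r[:3]])
E
```

```text
t 24.32 q [-0.55  0.01  1.6   0.02  1.5  -0.53] op 0.0459 F [-0.8 -0.2 -3.4]
dp cm [-0.61 -1.16 -4.66] rv [-0.001  0.002 -0.017] rows>= 0.8
[ 0.51206747 -0.24844095  0.22662022]
wrist 2753 at z0 off tcp mm [-0.68 -1.62] tilt world [-0.0077 -0.086 ] in tool (x,y) [-0.0847  0.0263] rms 0.00337
bar tool extents y [-0.0231  0.0217] x [-0.0061  0.0074] z [-0.0255 -0.0008]
lug -1 142 [ 0.002  -0.0334  0.0825] yext -0.0378 -0.0281
lug 1 99 [0.0028 0.0272 0.0842] yext 0.0215 0.0316
scene 504 at z0 off tcp mm [-0.92 -1.72] tilt world [-0.0046 -0.012 ] in tool (x,y) [-0.0107  0.0278] rms 0.00222
bar tool extents y [-0.0235  0.02  ] x [-0.0033  0.0075] z [-0.0283 -0.0003]
lug 1 18 [0.002  0.0279 0.0843] yext 0.021 0.0343
canister_bar [([0.5099, -0.2513, 0.2371], 0.79)]
canister_center [([0.5102, -0.2504, 0.1913], 0.64), ([0.5144, -0.2506, 0.1311], 0.58), ([0.5024, -0.2669, 0.0177], 0.48)]
canister_foot [([0.5124, -0.2528, 0.1323], 0.59), ([0.481, -0.0541, 0.0021], 0.48)]
```

Call:
apply_moves:
  commands: [-0.4,-0.7,-1.5,0,0,-0.017,3,-0.2,-0.35,-1.5,0,0,0,3,0,0,-1.5,0,0,0,3,0,0,-1.5,0,0,0,3,0,0,0,0,0,0,3]

```text
t: 25.2
tool_pos: [0.5039, -0.2628, 0.1643]
orientation: [2.253, 2.153, 0.036]
force: [-0.1, 0.9, -2.5]
opening: 0.0457
```

```bash
python3 - <<'E'
from h import *
go([.506,-.259,.145],dockR()); s=read_state(); print(s["tool_pos"])
p,d=read_camera("wrist"); cv2.imwrite("pics/w10.png",p); cyl()
p,d=read_camera("scene"); cv2.imwrite("pics/s10.png",cv2.resize(p[160:260,140:260],None,fx=5,fy=5,interpolation=cv2.INTER_CUBIC))
E
```

```text
t 25.2 q [-0.58  0.05  1.68  0.02  1.39 -0.54] op 0.0457 F [-0.1  0.9 -2.5]
dp cm [ 0.21  0.38 -1.93] rv [0.001 0.004 0.007] rows>= 0.3
[ 0.50391854 -0.26284219  0.16425197]
wrist 2775 at z0 off tcp mm [ 0.14 -1.51] tilt world [-0.0236 -0.0838] in tool (x,y) [-0.086   0.0157] rms 0.00343
bar tool extents y [-0.0225  0.0224] x [-0.0057  0.0077] z [-0.0256 -0.0009]
lug -1 145 [ 0.0023 -0.0327  0.0825] yext -0.0371 -0.0275
lug 1 92 [0.0033 0.0274 0.0843] yext 0.022 0.0316
```

View pics/w10.png

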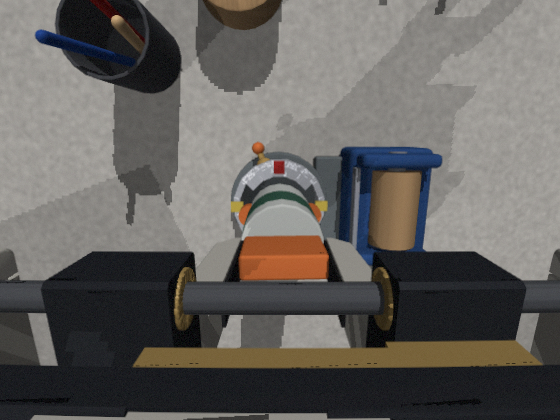

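The lugs at (245,213) and (316,213) sit between the yellow marks at (236,206) and (321,206). I'll compare them numerically from this one view, so calibration errors cancel.

```bash
cat >> h.py <<'E'
def rel():
    s=read_state(); p,d=read_camera("wrist"); X,col,uv=cloud("wrist",None,d,p); b,g,r=col.astype(int).T
    near=(np.hypot(X[:,0]-.5056,X[:,1]+.2584)<.055)
    ye=near&(r>1.5*b)&(g>1.4*b)&(r<1.5*g)&(r>70)&(X[:,2]>.035)&(X[:,2]<.05)
    for sg in (-1,1):
        q=ye&((X[:,0]-.5056)*sg>.02)
        if q.sum()>3: print("yellow",sg,q.sum(),X[q].mean(0).round(4),"px",uv[q].mean(0).round(1))
    q=near&(r>2*g)&(r>2*b)&(r>60)&(X[:,2]>.036)&(X[:,2]<.048)&(X[:,1]>-.24)
    if q.sum()>3: print("red+",q.sum(),X[q].mean(0).round(4))
    T=s["tool_pos"]; og=near&(r>1.6*g)&(r>2*b)&(X[:,2]<T[2]-.07)&(X[:,2]>T[2]-.1)
    for sg in (-1,1):
        q=og&((X[:,0]-T[0])*sg>.018)&((X[:,0]-T[0])*sg<.04)&(abs(X[:,1]-T[1])<.02)
        if q.sum()>3: Z=X[q]; print("lug",sg,q.sum(),Z.mean(0).round(4),"outer",(Z[np.argmax(Z[:,0]*sg)]).round(4),"y",np.percentile(Z[:,1],[3,97]).round(4))
    ring=(np.hypot(X[:,0]-.5056,X[:,1]+.2584)<.05)&(X[:,2]>.037)&(X[:,2]<.047)&(X[:,1]>-.255); Y=X[ring]
    c0=np.array([.5056,-.2584])
    for it in range(6):
        rr=np.hypot(*(Y[:,:2]-c0).T); an=np.arctan2(Y[:,1]-c0[1],Y[:,0]-c0[0]); bi=np.floor(an/(np.pi/24)).astype(int); E=[]
        for k in set(bi):
            m=(bi==k)&(rr<.047)
            if m.sum()>5: E.append(Y[m][np.argsort(rr[m])[-3],:2])
        E=np.array(E); o=least_squares(lambda v:np.hypot(E[:,0]-v[0],E[:,1]-v[1])-.0433,c0,loss="soft_l1",f_scale=.001); c0=o.x
    print("ring centre",c0.round(4),len(E))
E
python3 - <<'E'
from h import *
rel()
E
```

```text
yellow -1 125 [ 0.4634 -0.2615  0.0428] px [235.1 204.4]
yellow 1 91 [ 0.5453 -0.2645  0.0429] px [319.5 202.9]
red+ 120 [ 0.5053 -0.2262  0.0429]
lug -1 144 [ 0.4756 -0.2601  0.0828] outer [ 0.4709 -0.2647  0.0826] y [-0.268  -0.2541]
lug 1 93 [ 0.5358 -0.2619  0.0833] outer [ 0.5396 -0.2668  0.0824] y [-0.269  -0.2563]
ring centre [ 0.5038 -0.2625] 22
```

Call:
apply_moves:
  commands: [-0.13,0.1,-0.7,0,0.003,0.006,3,0,0,-0.5,0,0,0,3,0,0,0,0,0,0,3,0,0,0,0,0,0,3]

```text
t: 25.9
tool_pos: [0.5051, -0.263, 0.1561]
orientation: [2.242, 2.157, 0.036]
force: [0.1, 0.3, -3.2]
opening: 0.046
```

```bash
python3 - <<'E'
from h import *
go([.5026,-.2619,.147],dockR()); rel(); go([.5026,-.2619,.147],dockR()); rel(); print(read_state()["tool_pos"])
E
```

```text
t 25.9 q [-0.58  0.05  1.69  0.02  1.37 -0.55] op 0.046 F [ 0.1  0.3 -3.2]
dp cm [-0.25  0.11 -0.91] rv [ 0.005  0.007 -0.   ] rows>= 0.2
yellow -1 133 [ 0.4628 -0.2613  0.0424] px [233.9 207.1]
yellow 1 89 [ 0.5454 -0.2644  0.0423] px [322.  206.2]
red+ 127 [ 0.505  -0.2258  0.0424]
lug -1 142 [ 0.475  -0.2595  0.0715] outer [ 0.4705 -0.2638  0.0729] y [-0.2676 -0.2536]
lug 1 93 [ 0.5351 -0.2608  0.0717] outer [ 0.5389 -0.2666  0.0718] y [-0.2683 -0.2555]
ring centre [ 0.5035 -0.2624] 22
t 25.95 q [-0.58  0.05  1.69  0.02  1.37 -0.55] op 0.0455 F [-0.7  0.6 -3.1]
dp cm [-0.25  0.11 -0.91] rv [ 0.005  0.007 -0.   ] rows>= 0.2
yellow -1 133 [ 0.4628 -0.2614  0.0425] px [233.9 207.2]
yellow 1 91 [ 0.5455 -0.2645  0.0425] px [322.1 206.4]
red+ 129 [ 0.5051 -0.2259  0.0425]
lug -1 145 [ 0.475  -0.2595  0.0714] outer [ 0.4705 -0.264   0.0723] y [-0.2676 -0.2536]
lug 1 93 [ 0.5351 -0.2607  0.0719] outer [ 0.539  -0.2667  0.0713] y [-0.2676 -0.2554]
ring centre [ 0.5036 -0.2625] 22
[ 0.50510954 -0.26300359  0.15617517]
```

Call:
apply_moves:
  commands: [-0.1,0.06,-0.8,0.004,0.006,0,3,-0.05,0.03,-0.8,0,0,0,3,0,0,-0.8,0,0,0,3,0,0,0,0,0,0,3]

```text
t: 26.5
tool_pos: [0.5032, -0.2619, 0.1299]
orientation: [2.248, 2.163, 0.033]
force: [-0.2, -0.0, -4.1]
opening: 0.0457
```

```bash
python3 - <<'E'
from h import *
go([.504,-.2625,.117],dockR()); rel(); s=read_state(); print(s["tool_pos"],s["wrist_torque"])
E
```

```text
t 26.5 q [-0.58  0.07  1.71  0.02  1.33 -0.55] op 0.0457 F [-0.2 -0.  -4.1]
dp cm [ 0.08 -0.06 -1.29] rv [0. 0. 0.] rows>= 0.2
yellow -1 135 [ 0.4625 -0.2616  0.0428] px [232.7 215.9]
yellow 1 164 [ 0.5442 -0.2653  0.0429] px [328.2 215.8]
red+ 144 [ 0.5052 -0.2261  0.043 ]
lug -1 149 [ 0.4726 -0.2583  0.0458] outer [ 0.4681 -0.2621  0.0456] y [-0.2664 -0.2523]
lug 1 103 [ 0.5331 -0.2596  0.0459] outer [ 0.5367 -0.2618  0.0457] y [-0.267  -0.2542]
ring centre [ 0.504  -0.2625] 22
[ 0.50340904 -0.26202161  0.13040896] [-3.82886991e-02 -2.98371241e-05  7.88664573e-02]
```

Call:
apply_moves:
  commands: [0.1,-0.06,-0.8,0,0,0,3,0,0,-0.6,0,0,0,3,0,0,-0.3,0,0,0,3,0,0,0,0,0,0,3]

```text
t: 27.05
tool_pos: [0.5059, -0.2645, 0.117]
orientation: [2.244, 2.159, 0.033]
force: [-0.2, -0.0, -2.2]
opening: 0.0458
```

```bash
python3 - <<'E'
from h import *
go([.504,-.2625,.117],dockR()); rel(); s=read_state(); print(s["tool_pos"],s["wrist_torque"])
E
```

```text
t 27.05 q [-0.58  0.09  1.72  0.01  1.3  -0.55] op 0.0458 F [-0.2 -0.  -2.2]
dp cm [-0.19  0.2  -0.  ] rv [0.004 0.004 0.   ] rows>= 0.0
yellow -1 176 [ 0.4634 -0.2616  0.0423] px [228.  216.7]
yellow 1 177 [ 0.5438 -0.2653  0.0423] px [327.1 216.6]
red+ 166 [ 0.505  -0.2261  0.0424]
lug -1 148 [ 0.4751 -0.2617  0.032 ] outer [ 0.4686 -0.2666  0.0186] y [-0.2698 -0.2552]
lug 1 82 [ 0.5356 -0.2624  0.0329] outer [ 0.5387 -0.2655  0.0322] y [-0.2699 -0.2571]
ring centre [ 0.5036 -0.2624] 22
[ 0.50595542 -0.26458962  0.11695249] [-0.02166426 -0.05561436 -0.03367222]
```

The lug tops are at z = 0.032–0.033, which is the fully seated height (20 + 13 mm). Now I twist clockwise, nudging towards the dock axis.

Call:
apply_moves:
  commands: [-0.15,0.15,-0.1,0.003,0.003,-0.1,3,0,0.05,-0.05,0,0,-0.13,3,0,0,-0.05,0,0,-0.13,3,0,0,0,0,0,-0.13,3,0,0,0,0,0,-0.13,3,0,0,0,0,0,-0.13,3,0,0,0,0,0,0,3]
  squeeze: 60

```text
t: 27.98
tool_pos: [0.5046, -0.2631, 0.1165]
orientation: [2.889, 1.154, 0.014]
force: [0.1, 0.3, -0.5]
opening: 0.0461
```

```bash
python3 - <<'E'
from h import *
go([.504,-.2625,.117],dockR(-92)); s=read_state(); R=Ro.from_rotvec(s["orientation"]).as_matrix(); print("tool y az",np.degrees(np.arctan2(R[1,1],R[0,1])).round(1),s["tool_pos"],s["wrist_torque"])
cyl()
E
```

```text
t 27.98 q [-0.56  0.09  1.72 -0.01  1.3   0.25] op 0.0461 F [ 0.1  0.3 -0.5]
dp cm [-0.06  0.06  0.05] rv [ 0.003 -0.002 -0.795] rows>= 4.6
tool y az -46.5 [ 0.50459184 -0.26311555  0.11648677] [ 0.06511512 -0.04508933 -0.00833152]
wrist 4040 at z0 off tcp mm [-0.76  0.57] tilt world [-0.0931 -0.1376] in tool (x,y) [-0.1652  0.0672] rms 0.00461
bar tool extents y [-0.0226  0.0222] x [-0.0058  0.0077] z [-0.0246 -0.0006]
lug -1 23 [ 0.0055 -0.0298  0.0833] yext -0.0313 -0.0282
lug 1 41 [0.0072 0.0255 0.0854] yext 0.022 0.0294
```

Call:
apply_moves:
  commands: [0,0.03,0,0,0,-0.14,3,0,0.03,0,0,0,-0.14,3,0,0,0,0,0,-0.14,3,0,0,0,0,0,-0.14,3,0,0,0,0,0,-0.14,3,0,0,0,0,0,-0.14,3,0,0,0,0,0,0,3]

```text
t: 28.9
tool_pos: [0.5054, -0.2618, 0.1167]
orientation: [3.109, -0.124, -0.005]
force: [-2.8, 0.1, 1.8]
opening: 0.0456
```

```bash
cat >> h.py <<'E'
def st():
    s=read_state(); R=Ro.from_rotvec(s["orientation"]).as_matrix(); print("t",s["t"],"tool y az",np.degrees(np.arctan2(R[1,1],R[0,1])).round(1),s["tool_pos"].round(4),"F",s["force"].round(1),"T",s["wrist_torque"].round(2),"q",s["q"].round(2),s["opening"].round(4))
E
python3 - <<'E'
from h import *
st(); cyl()
E
```

```text
Traceback (most recent call last):
  File "h.py", line 73, in st
    s=read_state(); R=Ro.from_rotvec(s["orientation"]).as_matrix(); print("t",s["t"],"tool y az",np.degrees(np.arctan2(R[1,1],R[0,1])).round(1),s["tool_pos"].round(4),"F",s["force"].round(1),"T",s["wrist_torque"].round(2),"q",s["q"].round(2),s["opening"].round(4))
                                                                                                                                                                                                                                                  ^^^^^^^^^^^^^^^^^^
AttributeError: 'float' object has no attribute 'round'
```

Call:
apply_moves:
  commands: [0,0,0,0,0,-0.08,3,0,0,0,0,0,-0.08,3]

```text
t: 29.15
tool_pos: [0.5046, -0.261, 0.1169]
orientation: [3.092, -0.361, -0.013]
force: [1.0, 2.1, 0.6]
opening: 0.0458
```

```bash
sed -i 's/,s\["opening"\].round(4))/,round(float(s["opening"]),4))/' h.py; python3 - <<'E'
from h import *
st(); cyl(); s=read_state()
p,d=read_camera("wrist"); cv2.imwrite("pics/w11.png",p)
X,col,uv=cloud("wrist",None,d,p); b,g,r=col.astype(int).T
k=(r>1.6*g)&(r>2*b)&(np.hypot(X[:,0]-.504,X[:,1]+.262)<.04)&(X[:,2]>.136)&(X[:,2]<.147)
print("bar top",k.sum(),cv2.minAreaRect((X[k,:2]*1000).astype(np.float32)))
# orange knobs outside collar
k=(r>1.5*g)&(r>2*b)&(X[:,2]>.02)&(X[:,2]<.06); rr=np.hypot(X[:,0]-.504,X[:,1]+.2625); k&=(rr>.043)&(rr<.08)
a=np.degrees(np.arctan2(X[:,1]+.2625,X[:,0]-.504))
for lo in range(-180,180,30):
    q=k&(a>=lo)&(a<lo+30)
    if q.sum()>4: print("knob",lo,q.sum(),"r",rr[q].min().round(4),rr[q].max().round(4),"a",a[q].mean().round(1),"z",X[q,2].mean().round(3))
E
```

```text
t 29.15 tool y az -103.3 [ 0.5046 -0.261   0.1169] F [1.  2.1 0.6] T [ 1.   -0.21  1.38] q [-0.55  0.11  1.7  -0.03  1.33  1.26] 0.0458
wrist 3841 at z0 off tcp mm [-0.12 -0.19] tilt world [-0.1996  0.0345] in tool (x,y) [-0.2068  0.0421] rms 0.00458
bar tool extents y [-0.0217  0.0228] x [-0.0058  0.0081] z [-0.0245 -0.0008]
lug 1 60 [0.0059 0.0258 0.0855] yext 0.0218 0.029
bar top 2339 ((505.6839904785156, -261.2413330078125), (46.08715057373047, 15.205138206481934), 76.48096466064453)
knob -120 13 r 0.0431 0.0445 a -94.1 z 0.042
knob -90 141 r 0.043 0.0637 a -72.6 z 0.032
```

View pics/w11.png

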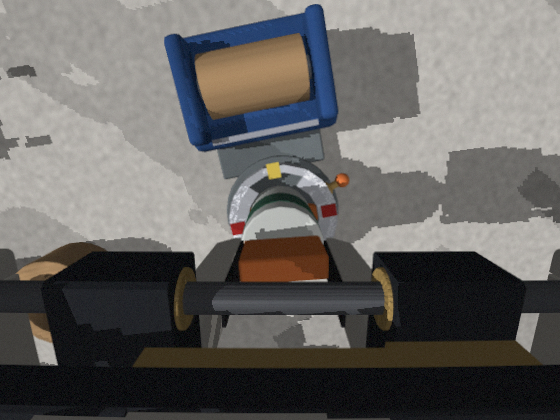

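The tool is at az -103° with 1.4 N m of torque, so it is on the end stops. I'll relax it back towards -94°, then check.

Call:
apply_moves:
  commands: [0,0,0,0,0,0.1,3,0,0,0,0,0,0,3]

```text
t: 29.5
tool_pos: [0.5055, -0.2617, 0.1169]
orientation: [3.105, -0.192, -0.006]
force: [0.5, 1.7, 0.8]
opening: 0.0455
```

```bash
cat >> h.py <<'E'
def bar():
    p,d=read_camera("wrist"); X,col,uv=cloud("wrist",None,d,p); b,g,r=col.astype(int).T
    k=(r>1.6*g)&(r>2*b)&(np.hypot(X[:,0]-.504,X[:,1]+.262)<.04)&(X[:,2]>.136)&(X[:,2]<.147)
    if k.sum()>20: print("bar top",k.sum(),X[k].mean(0).round(4),cv2.minAreaRect((X[k,:2]*1000).astype(np.float32)))
    c=np.array([.504,-.2625]); k=(r>2*g)&(r>2*b)&(r>60)&(X[:,2]>.039)&(X[:,2]<.046)&(abs(np.hypot(X[:,0]-c[0],X[:,1]-c[1])-.038)<.008)
    for sg in (-1,1):
        q=k&((X[:,1]-c[1])*sg>.01)
        if q.sum()>5: print("red",sg,q.sum(),X[q].mean(0).round(4))
    k=(r>1.5*g)&(r>2*b)&(X[:,2]>.015)&(X[:,2]<.037)&(np.hypot(X[:,0]-c[0],X[:,1]-c[1])<.037)
    for sg in (-1,1):
        q=k&((X[:,1]-c[1])*sg>.01)
        if q.sum()>5: print("lug",sg,q.sum(),X[q].mean(0).round(4))
E
python3 - <<'E'
from h import *
st(); bar()
E
```

```text
t 29.5 tool y az -97.1 [ 0.5055 -0.2617  0.1169] F [0.5 1.7 0.8] T [ 0.47 -0.01 -0.02] q [-0.55  0.11  1.7  -0.03  1.32  1.15] 0.0455
bar top 2358 [ 0.5063 -0.2619  0.1396] ((505.900390625, -261.5630798339844), (46.40388107299805, 14.634123802185059), 83.52397918701172)
red -1 150 [ 0.5017 -0.3007  0.0424]
red 1 151 [ 0.5051 -0.2259  0.0424]
lug -1 41 [ 0.5071 -0.2901  0.0322]
```

Torque is back to zero with the bar 94° from the openings' line (measured against the red marks), past the 87° click. Releasing now.

Call:
apply_moves:
  commands: [0,0,0,0,0,0,5.2,0,0,0,0,0,0,7,0,0,0,0,0,0,9.3,0,0,0,0,0,0,9.3,0,0,0,0,0,0,9.3]

```text
t: 30.18
tool_pos: [0.5057, -0.2623, 0.1169]
orientation: [3.104, -0.197, -0.006]
force: [0.7, 0.1, 0.8]
opening: 0.0872
```

Call:
apply_moves:
  commands: [0,0,2,0,0,0,9.3,0,0,3,0,0,0,9.3,0,0,5,0,0,0,9.3,0,0,5,0,0,0,9.3,-3,-1,3,0,0,0,9.3,-3,-1,0,0,0,0,9.3,-2,-1,0,0,0,0,9.3,0,0,0,0,0,0,9.3]

```text
t: 31.18
tool_pos: [0.4234, -0.2927, 0.3155]
orientation: [3.097, -0.195, 0.009]
force: [-0.5, 0.1, 0.7]
opening: 0.0931
```

```bash
python3 - <<'E'
from h import *
st(); bar()
p,d=read_camera("wrist"); cv2.imwrite("pics/w12.png",p)
X,col,uv=cloud("wrist",None,d,p); b,g,r=col.astype(int).T
k=(r>1.5*g)&(r>2*b)&(X[:,2]>.02)&(X[:,2]<.06); rr=np.hypot(X[:,0]-.504,X[:,1]+.2625); k&=(rr>.046)&(rr<.08); a=np.degrees(np.arctan2(X[:,1]+.2625,X[:,0]-.504))
for lo in range(-180,180,30):
    q=k&(a>=lo)&(a<lo+30)
    if q.sum()>4: print("knob",lo,q.sum(),"r",rr[q].min().round(4),rr[q].max().round(4),"a",a[q].mean().round(1))
for c in ("top","scene"):
    p,d=read_camera(c); 
    for q in ("canister_bar","canister_center","canister_foot","tape_roll","parcel","pen_pot","glue_bottle"):
        r=spot_point(q,c); print(c,q,[(np.round(w(x["point"],c),4).tolist(),round(x["conf"],2)) for x in r[:2]])
E
```

```text
t 31.175 tool y az -97.2 [ 0.4234 -0.2927  0.3155] F [-0.5  0.1  0.7] T [0.1  0.04 0.04] q [-0.68 -0.15  1.59 -0.03  1.67  1.01] 0.0931
bar top 529 [ 0.5033 -0.2617  0.1395] ((503.3583068847656, -261.3270263671875), (45.63138961791992, 13.42042064666748), 85.35139465332031)
red -1 48 [ 0.5022 -0.3006  0.0425]
red 1 11 [ 0.5053 -0.2215  0.0423]
lug -1 28 [ 0.5017 -0.2886  0.0322]
knob -90 44 r 0.0536 0.0627 a -73.0
knob 90 40 r 0.0535 0.0627 a 108.3
top canister_bar [([0.5037, -0.2618, 0.12], 0.94)]
top canister_center [([0.5059, -0.2613, 0.0766], 0.79), ([0.4854, 0.0586, 0.0001], 0.7)]
top canister_foot [([0.5026, -0.2596, 0.0141], 0.98)]
top tape_roll [([0.4834, -0.0558, 0.0024], 0.67)]
top parcel [([0.4869, 0.0587, -0.0003], 0.66)]
top pen_pot []
top glue_bottle [([0.3865, 0.1238, -0.0027], 0.59), ([0.5486, 0.31, 0.0039], 0.53)]
scene canister_bar [([0.5005, -0.261, 0.1262], 0.68)]
scene canister_center [([0.5026, -0.2661, 0.0817], 0.92)]
scene canister_foot [([0.5043, -0.2649, 0.0213], 0.66)]
scene tape_roll [([0.4792, -0.0526, 0.0], 0.78)]
scene parcel [([0.4797, 0.0623, -0.0002], 0.73)]
scene pen_pot [([0.3755, -0.1185, 0.0053], 0.85)]
scene glue_bottle [([0.3838, 0.1257, 0.0005], 0.96)]
```

View pics/w12.png

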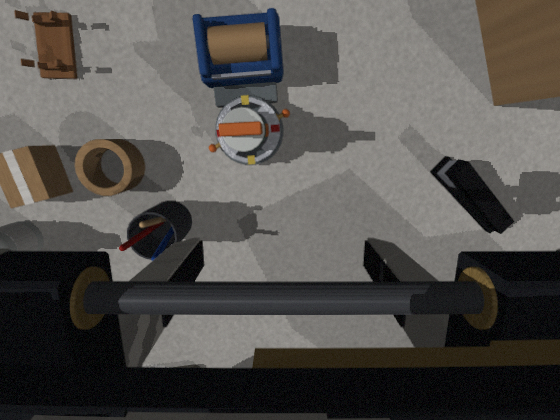

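The bar at (239,129) lies along the red-mark line, and the gripper is clear. The turn is about 92°, both catch knobs sit at the same radius and the bystanders haven't moved, so I'm handing in.

```bash
python3 -c "
from plant import *
print(close_job())"
```

```text
the job is handed in; nothing more can be done
None
```

I stood the canister upright on the smaller cork mat and let go of it. I then picked it up again by its bar, lowered it into the dock, twisted it clockwise to the end stops and let go. I handed in at about 32 s of robot time, with the gripper clear and about 20 cm above and to one side of the dock.

**Checks that passed**
- **On the mat:** both fixed cameras put the canister centre about 63 mm above the table, as expected, and the picture showed it standing free after I let go.
- **In the dock:** the lug tops sat at about 32–33 mm, which is the fully lowered height. Lowering and twisting read low forces, about 4 N at most.
- **Locked:** after release the bar was about 92° from the line through the openings, past the 87° click. Both catch knobs sat at the same distance from the dock axis.
- **Bystanders:** all four were still where they started, within measuring error (about 4 mm).

**Doubts and disagreements**
- **Click not seen directly:** I inferred it from the angle and the knob positions. I did not test it by turning the canister back.
- **Past the end stop:** I briefly pushed on against the stops (1.4 N m), and the bar read about 101°. It came back to 94° when I eased off, and 92° after release.
- **Dock position:** the far and near wrist-camera views disagreed by about 4 mm, so I lined up using the near view only.
- **Lean in the grip:** the canister leaned about 0.03 rad in the second grip, and I tilted the tool to correct it. The depth fit of its axis was poor, so that figure comes mainly from the lug positions.
- **Pen pot:** the last top-camera check missed it, but the scene camera and the wrist picture showed it in place and upright.

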